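# Set the engraver's speed and start it

## Robot

A 7-joint arm with a two-finger parallel gripper is mounted at the origin on the work surface. World frame = base frame: x ahead of the robot, y to its left, z up, the work surface at z = 0. Lengths are in m, angles in degrees, forces in N, time in s.
With the tool pointing down it reaches from about 0.4 to 0.9 m from the base axis. Payload 5.5 kg.
Tool frame: the origin (TCP) lies at the very end of the fingers, on their centre line; the grasp point (between the pads) lies 19 mm behind it; y points along the fingers, z is the direction in which the jaws open and shut, and the axes are right-handed (so a half turn about y gives the same grasp; the last joint's range is limited). The gripper opens to 92 mm and grips with 3 to 60 N. Pads are 19 mm wide; open, the fingers measure 130 mm over their backs; the gripper's body (75 mm by 190 mm) begins 47 mm behind the grasp point.
Start: joints at [-60.035, 28.699, -24.465, 88.831, 12.651, 65.22, -12.049], TCP at [0.167, 0.628, 0.227] pointing down, gripper open.
Joint ranges: [-164.97, 164.97], [-17.58, 116.51], [-87.97, 89.64], [11.32, 138.91], [-80.73, 260.73], [10.89, 115.49], [-147.41, 147.41]. Speed limits (degrees/s): [147.25, 147.25, 180, 180, 180, 180, 180].

## Interface

Orientations are given as a 3x3 rotation matrix whose columns are the frame's x, y, z axes.
In Python, from plant import bot, snapshot gives the robot as it stands.
- The arm moves only by the tool jog_arm, never from a script. Its argument "steps" is a list that holds one entry, the list of rows, each a list of 5 numbers: the shift along the tool's x, y, z in m, then the turn about the tool's y in rad, then the finger opening in m, from 0 to 0.0918. In form: [[[dx, dy, dz, turn, hand], ...]]. A call has 1 to 10 rows; each row shifts and turns the pose as measured when the row begins, along the tool's axes as they then stand; what a row does not reach is not made up. A row lasts 1/8 s, in which the tool goes at most 62.5 mm and 10.7 degrees, less where a joint would pass 70% of its speed; a pose out of reach is approached as far as the arm can. A call with a gripper value outside its range is refused whole. The fingers move at their own pace and stop on an object; "grip_force" is the grip in N (left out, the last holds). Time passes only in rows, so rows that do not move let the fingers close. It gives the time, the measured TCP pose, the force and the opening at its end, in the units of the state.
- bot.get_obs(): the state, without advancing time (a new reading comes with each control period).
- snapshot(name): name is "scene" or "top"; returns a dict with "img" (480x640x3 uint8, blue, green, red), "fx", "fy", "cx", "cy" (pixels), "distortion" ([k1, k2, p1, p2, k3] as OpenCV has them; the pictures are not rectified), "origin" and "rotation" of the camera in the world. Camera axes: x right, y up, looking along -z (the intrinsics and any distortion apply to the point x, -y, -z); pixel columns grow to the right and rows downward; lengths in m; the calibration is good to about 2 mm. A picture is of the moment at which its call begins. There is no depth.
- bot.close_job(): hands the job in, once; it reports no verdict.
The state is a dict: "t": time; "q": joint angles; "qvel": joint speeds; "joint_torque": joint torques, N m; "ee_pos": TCP position; "tcp_rot": TCP orientation; "wrist_force": force on the tool from outside, world axes, zero at the start; "moment": the same for the moment, N m; "opening": finger opening in m.
Only numpy, scipy, OpenCV 4.12 (cv2) and the standard library are available. Lean on these libraries where they do the work, as an engineer would, in place of code of your own. Each camera call takes 0.05 s, during which the arm holds its last target. There are 200 camera calls.

## Task

Get the tag engraver going: with a fingertip, push the speed selector on the control box round, counting the clicks, to position 5 (the fifth click up from off) without running past it, and then press the start button fully in and let it go. Push and press only: do not take the selector between the fingers or force it, and leave the stall's other goods where they stand.

Things in the scene. Friction and masses are not known exactly. Their poses are not given: they have to be found in the camera images.
- box: Engraver control box, grey with a dark steel top panel 70 mm above the table, 170 mm (its x) by 260 mm (its y), fixed to the table. Origin: centre of its underside; x points away from its front, y to the left seen from the front. Round the selector are eight raised white marks, one per click: a round dot for 0 (off), then bars from short (1) to long (7).
- selector_axis (a point): Point on the top panel on the selector's vertical turning axis, 45 mm to +y of the box's centre. A detent draws the selector into the nearest click (crests half-way between clicks; past a crest it runs on by itself) and takes about 0.10 N m: under 4 N pushed sideways 38 mm from the axis. An aluminium disc, 62 mm across and 4 mm high, lies under the selector.
- selector (a joint): Speed selector's angle in rad, growing clockwise seen from above. Click positions 0 to 7, 30 degrees (0.5236) apart, hard stops at 0 (off) and 7 (3.665); position 5 is 2.618. The pointer stands 105 degrees anticlockwise of the box's +x axis at 0, and 45 degrees clockwise of it at 5. It starts at one of positions 0 to 3.
- selector_tip (a point): Top of the selector's pointer end; its x axis runs outwards along the pointer. The selector is a black upright bar, 12 mm wide, 64 mm long, reaching 50 mm from the axis on the pointer side (white line on top) and 14 mm on the other; its top is 32 mm above the panel. Its round foot is 44 mm across, with its top 10 mm above the panel.
- start (a joint): Travel of the start button in m: 0 when out, 0.006 fully in. It springs back when let go. Fully in takes 4 N.
- start_top (a point): Centre of the top of the start button: a plain grey round push button, 30 mm across, in a black housing in the right part of the panel, 85 mm to -y of the box's centre. It is pressed straight down.
- figure_dark: Bystander: dark carved wooden figure, 105 mm tall, 46 mm wide base; origin at the centre of its underside. Loose.
- figure_stone: Bystander: black stone figure, 90 mm tall, 39 mm wide base; origin at the centre of its underside. Loose.
- bell: Bystander: small brass hand bell, 66 mm tall, 48 mm wide at the mouth; origin at the centre of its underside. Loose.
- clay_lamp: Bystander: shallow terracotta bowl lamp, 72 mm across, 26 mm high; origin at the centre of its underside. Loose.
- handpiece: Bystander: engraving handpiece lying on its side, 150 mm long along its x axis, 24 mm thick; origin at the centre of its underside. Loose.
- oil_jar: Bystander: amber glass jar with a black lid, 56 mm across, 75 mm tall; origin at the centre of its underside. Loose.
- tag_blank: Bystander: flat round wooden key-tag blank, 44 mm across, 8 mm thick; origin at the centre of its underside. Loose.

How it is judged:
By the outcome, as a careful person would: the job done as asked, in the order asked, and still so for the second after the job is handed in, with the robot touching nothing.
It also fails if it takes over 58 s, if anything falls off the work surface, if the arm or the gripper's body presses on something with over 40 N, if the wrist force passes 120 N, or if a joint passes its speed limit or range.

## Working session

There is one attempt and no reset: what is moved stays moved. The work goes in short steps, Python scripts to look and compute and a tool call to move; the robot and the scene stay as the last step left them, time stands still between calls to the robot, and variables do not carry over. Pictures are saved under pics/ and viewed, about 8 in all and at most 12, crops included, and the job is handed in when it is done.

Besides the shell and the picture viewer there is one more tool, called after "Request:" as a command line: name --argument value ..., lists and objects as JSON in quotes. jog_arm: Moves the arm, as the interface text tells. Its arguments: {"type":"object","properties":{"steps":{"type":"array","items":{"type":"array","items":{"type":"array","items":{"type":"number"}}}},"grip_force":{"type":"number"}},"required":["steps"]}

```bash
mkdir -p pics; ls
cat > h.py <<'E'
import cv2, numpy as np
from plant import bot, snapshot
def snap(n, f):
    s=snapshot(n); cv2.imwrite('pics/'+f, s['img']); return s
def cal(s):
    K=np.array([[s['fx'],0,s['cx']],[0,s['fy'],s['cy']],[0,0,1.]])
    return K,np.array(s['distortion'],float),np.array(s['origin']),np.array(s['rotation'])
def p2w(s,px,z):
    K,D,o,R=cal(s); u=cv2.undistortPoints(np.array(px,float).reshape(-1,1,2),K,D)[:,0]
    d=np.c_[u[:,0],-u[:,1],-np.ones(len(u))]@R.T
    return o+d*((z-o[2])/d[:,2])[:,None]
def w2p(s,P):
    K,D,o,R=cal(s); c=(np.array(P,float).reshape(-1,3)-o)@R*[1,-1,-1]
    return cv2.projectPoints(c,np.zeros(3),np.zeros(3),K,D)[0][:,0]
E
python3 - <<'E'
from h import *
for n in('scene','top'):
    s=snap(n,n+'0.png'); print(n,s['origin'],np.round(s['rotation'],3).tolist(),s['fx'])
o=bot.get_obs(); print(o['t'],o['ee_pos'],np.round(o['tcp_rot'],3),o['opening'],o['wrist_force'])
E
```

```text
pics
scene [1.43973763 0.12611045 1.03612168] [[-0.124, -0.725, 0.677], [0.992, -0.088, 0.087], [-0.004, 0.683, 0.73]] 506.978137814307
top [ 0.48424936 -0.00700734  1.06747295] [[-0.011, 0.996, -0.087], [-1.0, -0.013, -0.012], [-0.013, 0.087, 0.996]] 459.38916373523256
0.1 [0.16684842 0.62758522 0.22577155] [[ 0.966 -0.     0.257]
 [-0.257 -0.002  0.966]
 [-0.    -1.    -0.002]] 0.0920926650285121 [-0.07481576  1.25286112 -0.48958281]
```

View pics/top0.png

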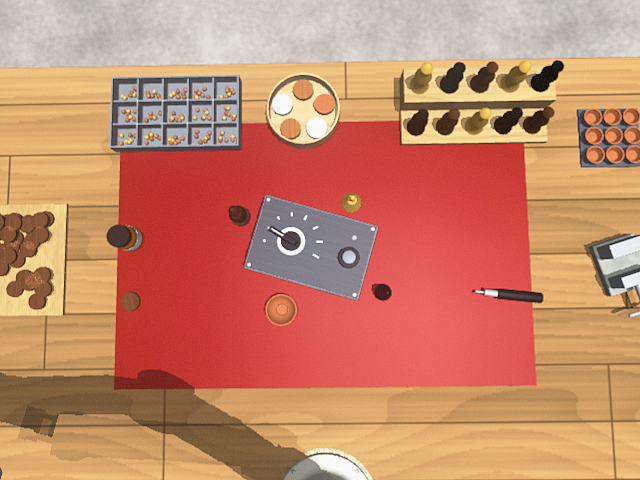

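View pics/scene0.png

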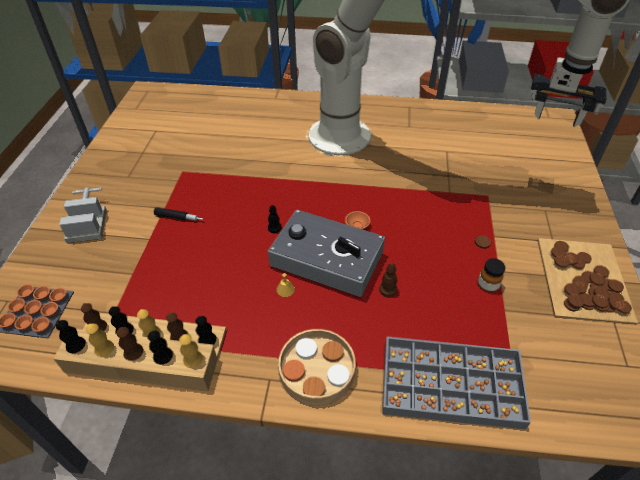

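The top picture shows the box with its selector near (290,240) and its button near (348,257). I'll enlarge that area to read the pixels.

Run:
```python
from h import *
i=cv2.imread('pics/top0.png')[185:310,230:395]
cv2.imwrite('pics/c1.png',cv2.resize(i,None,fx=4.8,fy=4.8,interpolation=cv2.INTER_CUBIC))
```

```text
(no output)
```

View pics/c1.png

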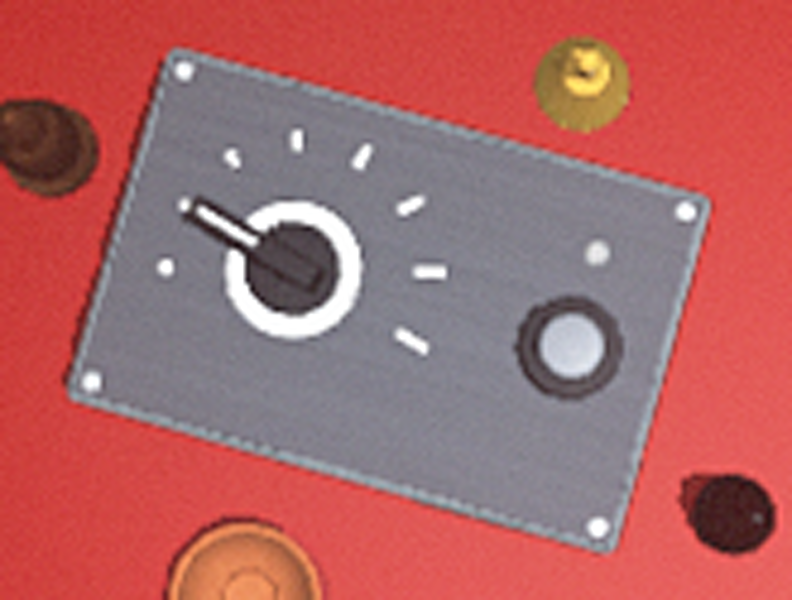

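The pointer is next to the first bar, so the selector is at position 1: the dot is at crop (166,267) and the pointer tip at (190,203). Position 5 is the mark at (411,205). Now I'll compute the poses.

```bash
cat >> h.py <<'E'
def c2p(c): return np.array(c,float)/4.8+[230-.4,185-.4]
E
python3 - <<'E'
from h import *
s=snapshot('top')
C=p2w(s,c2p([(175,50),(708,200),(612,550),(70,398)]),.07)[:,:2]  # FL(+x,+y),(+x,-y),(-x,-y),(-x,+y)
print(np.linalg.norm(C[0]-C[1]),np.linalg.norm(C[0]-C[3]))
m=np.array([[85,130],[85,-130],[-85,-130],[-85,130]])/1000
cc=C.mean(0); H=m.T@(C-cc); yaw=np.arctan2(H[0,1]-H[1,0],H[0,0]+H[1,1])
R=np.array([[np.cos(yaw),-np.sin(yaw)],[np.sin(yaw),np.cos(yaw)]])
ax=cc+R@[0,.045]; st=cc+R@[0,-.085]
print('cen',cc,'yaw',np.degrees(yaw),'axis',ax,'start',st)
print('ring',p2w(s,c2p([(293,270)]),.074),'btn',p2w(s,c2p([(572,345)]),.08), 'res',(cc+m@R.T-C)*1e3)
t=p2w(s,c2p([(193,203),(320,280)]),.102)[:,:2]; d=t[0]-t[1]; print('pointer',t,np.degrees(np.arctan2(d[1],d[0])-yaw))
mk=p2w(s,c2p([(166,267),(232,158),(297,140),(362,156),(411,205),(430,272),(411,341)]),.07)[:,:2]-ax
print('marks',np.degrees(np.arctan2(mk[:,1],mk[:,0])-yaw), np.linalg.norm(mk,axis=1))
print('others',p2w(s,c2p([(45,150),(245,590),(735,510),(582,85)]),.03))
a=yaw+np.radians(75); 
for ang in (75,95):
    a=yaw+np.radians(ang); u=np.array([np.cos(a),np.sin(a)]); tan=np.array([u[1],-u[0]])
    print(ang,'start tcp',ax+.040*u-.030*tan,'tan az',np.degrees(np.arctan2(tan[1],tan[0])))
E
```

```text
0.25333739512353204 0.16613821818280494
cen [0.565565   0.02309008] yaw -16.487026375337642 axis [0.57833592 0.06623986] start [ 0.54144215 -0.05841506]
ring [[0.57851447 0.0669463  0.074     ]] btn [[ 0.54260754 -0.05842431  0.08      ]] res [[ 2.94535728  2.7717769 ]
 [ 1.68832726 -3.80537404]
 [-3.6625205  -2.11862649]
 [-0.97116404  3.15222363]]
pointer [[0.60613305 0.10887974]
 [0.57128903 0.05300107]] 74.54078005214488
marks [ 103.89812765   45.14604251   15.359926    -13.97433528  -44.30292912
  -74.58049603 -105.3090432 ] [0.05890885 0.05961599 0.06022842 0.06083964 0.06069825 0.06129681
 0.06155548]
others [[ 0.64154892  0.18801507  0.03      ]
 [ 0.43280639  0.09357329  0.03      ]
 [ 0.46742353 -0.13583139  0.03      ]
 [ 0.66933128 -0.06788521  0.03      ]]
75 start tcp [0.57364538 0.11601937] tan az -31.487026375337642
95 start tcp [0.55690266 0.11141304] tan az -11.487026375337637
```

Request:
jog_arm --steps '[[[0.0477,0,-0.0355,0,0],[0.0477,0,-0.0355,0,0],[0.0477,0,-0.0355,0,0],[0.0477,0,-0.0355,0,0],[0.0477,0,-0.0355,0,0],[0.0477,0,-0.0355,0,0],[0.0477,0,-0.0355,0,0],[0.0477,0,-0.0355,0,0],[0.0477,0,-0.0355,0,0],[0,0,0,0,0]]]' --grip_force 20

```text
t: 1.4
ee_pos: [0.5086, 0.1951, 0.2226]
tcp_rot: [[0.967, -0.003, 0.255], [-0.255, -0.003, 0.967], [-0.002, -1.0, -0.003]]
wrist_force: [-0.6, 0.5, -0.7]
opening: 0.0009
```

Request:
jog_arm --steps '[[[0.0415,0,-0.03,0,0],[0.0415,0,-0.03,0,0],[0,0,0,0.145,0],[0,0,0,0.145,0],[0,0.04,0,0,0],[0,0.03,0,0,0],[0,0,0,0,0]]]'

```text
t: 2.28
ee_pos: [0.5721, 0.1206, 0.15]
tcp_rot: [[0.852, -0.006, 0.524], [-0.524, 0.001, 0.852], [-0.006, -1.0, -0.002]]
wrist_force: [0.3, 0.6, -0.6]
opening: 0.0005
```

```bash
cat >> h.py <<'E'
AX=np.array([.5785,.0666]); YAW=np.radians(-16.2)
def rel():
    o=bot.get_obs(); R=np.array(o['tcp_rot']); p=np.array(o['ee_pos']); d=p[:2]-AX
    az=np.degrees(np.arctan2(R[1,0],R[0,0])-YAW)
    # bar angle (box frame) if flush with tool +x face: tool x az + 90
    print('t',round(o['t'],2),'p',p.round(4),'tool-x radial-frame: x',(d@R[:2,0]).round(4),'z',(d@R[:2,2]).round(4),'baraz',az+90,'q',np.round(o['q'],0),'F',np.round(o['wrist_force'],1))
E
python3 - <<'E'
from h import *
rel()
s=snapshot('top'); i=s['img'][185:310,230:395]
cv2.imwrite('pics/c2.png',cv2.resize(i,None,fx=4.8,fy=4.8,interpolation=cv2.INTER_CUBIC))
s=snapshot('scene'); i=s['img'][130:310,250:450]
cv2.imwrite('pics/s2.png',cv2.resize(i,None,fx=3.3,fy=3.3,interpolation=cv2.INTER_CUBIC))
E
```

```text
t 2.27 p [0.5721 0.1206 0.15  ] tool-x radial-frame: x -0.0337 z 0.0427 baraz 74.62163796180359 q [ -9.  25.  -7. 103.   4.  52.  41.] F [ 0.3  0.6 -0.6]
```

View pics/s2.png

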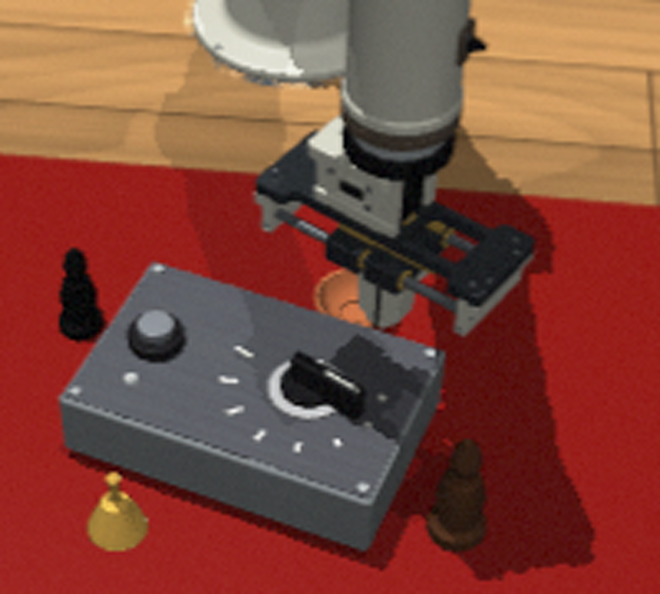

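The fingers are closed and hang behind the pointer, with about 18 mm of gap. I'll descend and then approach.

Request:
jog_arm --steps '[[[0,0.03,-0.002,0,0],[0,0.025,-0.002,0,0],[0,0.008,0,0,0],[0,0,0,0,0],[0.006,0,0,0,0],[0.006,0,0,0,0],[0,0,0,0,0]]]'

```text
t: 3.25
ee_pos: [0.5902, 0.1146, 0.0987]
tcp_rot: [[0.853, 0.014, 0.522], [-0.523, 0.007, 0.853], [0.009, -1.0, 0.014]]
wrist_force: [-1.8, 0.5, -0.7]
opening: 0.0002
```

```bash
python3 -c "
from h import *
rel()"
```

```text
t 3.25 p [0.5902 0.1146 0.0987] tool-x radial-frame: x -0.0151 z 0.047 baraz 74.6919707087265 q [ -8.  30.  -7. 103.   4.  46.  42.] F [-1.8  0.5 -0.7]
```

Request:
jog_arm --steps '[[[-0.008,0,0,0,0],[0,0.007,-0.005,0,0],[0,0.006,-0.005,0,0],[0,0,0,0,0],[0,0,0,0,0]]]'

```text
t: 3.88
ee_pos: [0.5774, 0.1096, 0.0846]
tcp_rot: [[0.852, 0.015, 0.523], [-0.523, 0.007, 0.852], [0.009, -1.0, 0.013]]
wrist_force: [-0.1, -0.5, 0.0]
opening: 0.0003
```

```bash
python3 -c "
from h import *
rel()"
```

```text
t 3.88 p [0.5774 0.1096 0.0846] tool-x radial-frame: x -0.0234 z 0.0361 baraz 74.6771541111602 q [ -8.  30.  -6. 106.   4.  44.  42.] F [-0.1 -0.5  0. ]
```

Request:
jog_arm --steps '[[[0.004,-0.002,0.001,0,0],[0.004,0,0,0,0],[0.0039,0,0.0014,0.1,0],[0.0039,0,0.0014,0.1,0],[0.0039,0,0.0014,0.1,0],[0,0,0,0,0]]]'

```text
t: 4.62
ee_pos: [0.5955, 0.1047, 0.0872]
tcp_rot: [[0.655, 0.01, 0.755], [-0.756, 0.009, 0.655], [-0.0, -1.0, 0.013]]
wrist_force: [-1.1, 0.2, -0.2]
opening: 0.0006
```

```bash
python3 -c "
from h import *
rel()"
```

```text
t 4.62 p [0.5955 0.1047 0.0872] tool-x radial-frame: x -0.0177 z 0.0378 baraz 57.12642909887517 q [-11.  31.  -2. 103.   1.  45.  28.] F [-1.1  0.2 -0.2]
```

Request:
jog_arm --steps '[[[0.0045,0,0.0014,0.1,0],[0.0045,0,0.0014,0.1,0],[0.004,0,0.0014,0.1,0],[0.004,0,0.0014,0.1,0],[0.004,0,0.0014,0.1,0],[0,0,0,0,0]]]'

```text
t: 5.38
ee_pos: [0.611, 0.0934, 0.0875]
tcp_rot: [[0.215, 0.007, 0.977], [-0.977, 0.013, 0.214], [-0.011, -1.0, 0.01]]
wrist_force: [-0.6, 0.0, 0.2]
opening: 0.0002
```

```bash
python3 -c "
from h import *
rel()
snap('top','t3.png')
s=snap('scene','s3.png'); i=s['img'][150:310,250:450]
cv2.imwrite('pics/s3.png',cv2.resize(i,None,fx=3.5,fy=3.5,interpolation=cv2.INTER_CUBIC))"
```

```text
t 5.38 p [0.611  0.0934 0.0875] tool-x radial-frame: x -0.0192 z 0.0375 baraz 28.58776966608793 q [-14.  32.   5. 101.  -4.  46.   5.] F [-0.6  0.   0.2]
```

View pics/s3.png

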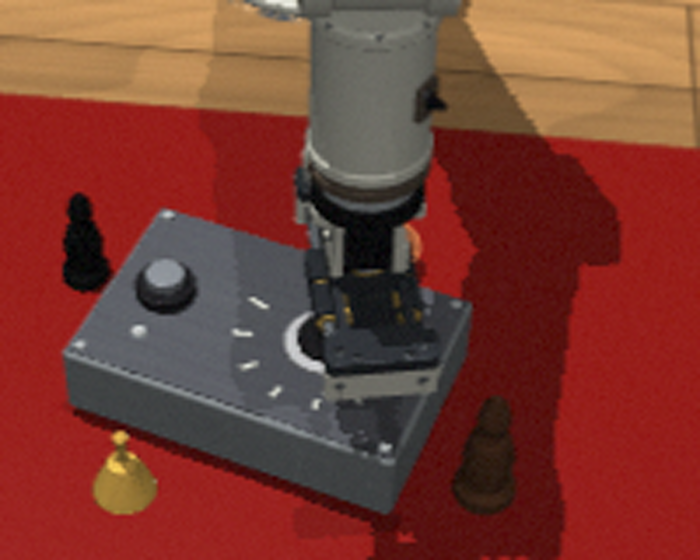

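Request:
jog_arm --steps '[[[0.005,0,0.0014,0.1,0],[0.005,0,0.0014,0.1,0],[0.005,0,0.0014,0.1,0],[0.0045,0,0.0014,0.1,0],[0.0045,0,0.0014,0.1,0],[0,0,0,0,0]]]'

```text
t: 6.22
ee_pos: [0.619, 0.074, 0.0876]
tcp_rot: [[-0.277, 0.009, 0.961], [-0.961, 0.018, -0.277], [-0.02, -1.0, 0.004]]
wrist_force: [0.6, -0.1, 1.9]
opening: 0.0007
```

```bash
python3 -c "
from h import *
rel()
s=snapshot('scene'); i=s['img'][150:310,250:450]
cv2.imwrite('pics/s4.png',cv2.resize(i,None,fx=3.5,fy=3.5,interpolation=cv2.INTER_CUBIC))"
```

```text
t 6.22 p [0.619  0.074  0.0876] tool-x radial-frame: x -0.0183 z 0.0369 baraz 0.14404287066983557 q [-17.  33.  12. 100. -10.  47. -17.] F [ 0.6 -0.1  1.9]
```

Request:
jog_arm --steps '[[[0.0046,0,0.0014,0.1,0],[0.0046,0,0.0014,0.1,0],[0,0,0,0,0]]]'

```text
t: 6.65
ee_pos: [0.6189, 0.0651, 0.0876]
tcp_rot: [[-0.457, 0.01, 0.89], [-0.889, 0.019, -0.457], [-0.021, -1.0, 0.0]]
wrist_force: [0.3, -0.3, -0.3]
opening: 0.0004
```

```bash
python3 -c "
from h import *
rel()
s=snapshot('scene'); i=s['img'][170:300,265:410]
cv2.imwrite('pics/s5.png',cv2.resize(i,None,fx=4.6,fy=4.6,interpolation=cv2.INTER_CUBIC))"
```

```text
t 6.65 p [0.6189 0.0651 0.0876] tool-x radial-frame: x -0.0171 z 0.0366 baraz -10.979601680700881 q [-19.  33.  14. 101. -12.  47. -25.] F [ 0.3 -0.3 -0.3]
```

View pics/s5.png

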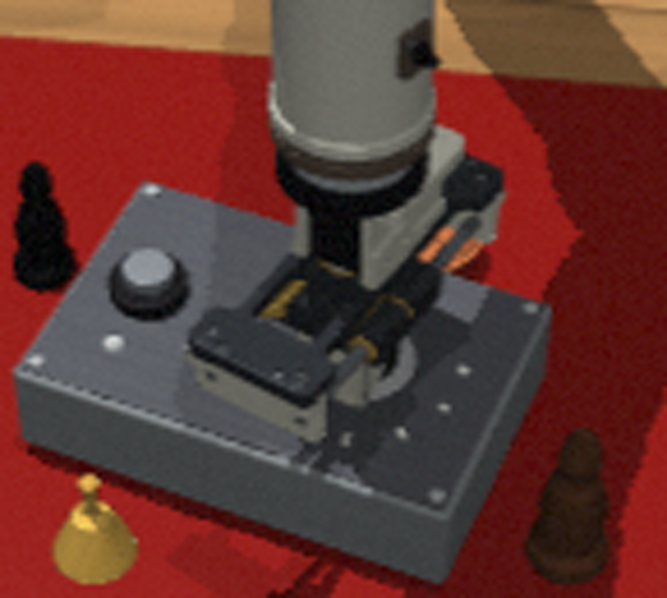

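The marks for 0 to 3 are clear and the pointer is hidden behind the gripper, which fits position 4. The force is about zero. One more crest to cross, at -30 degrees.

Request:
jog_arm --steps '[[[0.0042,0,0.0014,0.1,0],[0.0042,0,0.0014,0.1,0],[0.0042,0,0.0014,0.1,0],[0,0,0,0,0]]]'

```text
t: 7.2
ee_pos: [0.6176, 0.0562, 0.0879]
tcp_rot: [[-0.693, 0.014, 0.721], [-0.721, 0.022, -0.693], [-0.025, -1.0, -0.006]]
wrist_force: [0.8, 0.8, 0.1]
opening: 0.0004
```

```bash
python3 -c "
from h import *
rel()"
```

```text
t 7.2 p [0.6176 0.0562 0.0879] tool-x radial-frame: x -0.0196 z 0.0354 baraz -27.648631183924493 q [-21.  33.  18. 101. -15.  47. -39.] F [0.8 0.8 0.1]
```

Request:
jog_arm --steps '[[[0.004,0,0.001,0.05,0],[0.003,0,0.001,0.05,0],[0,0,0,0,0]]]'

```text
t: 7.58
ee_pos: [0.6137, 0.0497, 0.0877]
tcp_rot: [[-0.762, 0.013, 0.648], [-0.648, 0.022, -0.762], [-0.025, -1.0, -0.008]]
wrist_force: [-0.1, 0.1, 0.2]
opening: 0.0004
```

```bash
python3 -c "
from h import *
rel()"
```

```text
t 7.58 p [0.6137 0.0497 0.0877] tool-x radial-frame: x -0.0159 z 0.0357 baraz -33.42306820124479 q [-21.  33.  20. 102. -16.  47. -43.] F [-0.1  0.1  0.2]
```

The force has dropped to zero just past the crest, so the selector should have run on into position 5. I'll back off, lift and check.

Request:
jog_arm --steps '[[[-0.006,0,0,0,0],[-0.006,0,0,0,0],[0,-0.04,0,0,0],[0,-0.05,0,0,0],[-0.04,-0.01,0.04,0,0],[-0.04,0,0.04,0,0],[0,0,0.04,0,0],[0,0,0,0,0]]]'

```text
t: 8.57
ee_pos: [0.7641, 0.0192, 0.1908]
tcp_rot: [[-0.757, 0.01, 0.654], [-0.653, 0.023, -0.757], [-0.023, -1.0, -0.01]]
wrist_force: [-0.9, -0.9, 0.1]
opening: 0.0006
```

```bash
python3 -c "
from h import *
rel()
s=snapshot('top'); i=s['img'][185:310,230:395]
a=cv2.resize(i,None,fx=3.2,fy=3.2,interpolation=cv2.INTER_CUBIC)
s=snapshot('scene'); i=s['img'][170:300,265:410]
b=cv2.resize(i,(270,242),interpolation=cv2.INTER_CUBIC)
b=np.pad(b,((0,a.shape[0]-242),(0,0),(0,0)))
cv2.imwrite('pics/c6.png',np.hstack([a,b]))"
```

```text
t 8.57 p [0.7641 0.0192 0.1908] tool-x radial-frame: x -0.1095 z 0.1571 baraz -33.004133800188825 q [-15.  41.  21.  73. -17.  68. -42.] F [-0.9 -0.9  0.1]
```

View pics/c6.png

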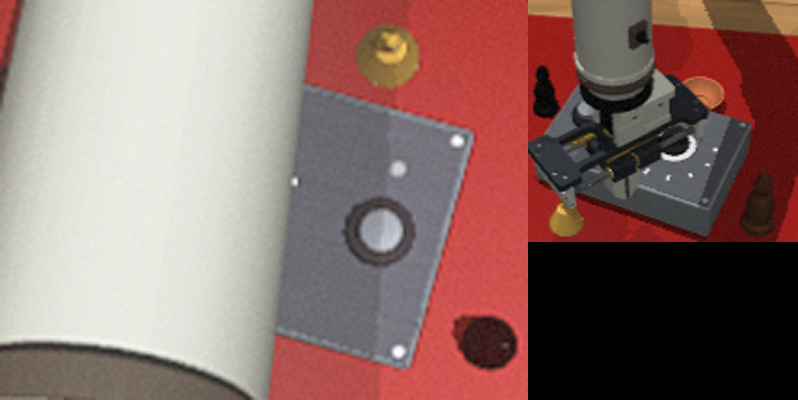

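The arm hides the selector in both views. I'll move over the start button and look from there.

Request:
jog_arm --steps '[[[0.0545,0,-0.0218,0,0],[0.0545,0,-0.0218,0,0],[0.0545,0,-0.0218,0,0],[0.0545,0,-0.0218,0,0],[0,0,0,0,0],[0,0,0,0,0]]]'

```text
t: 9.43
ee_pos: [0.5297, -0.0444, 0.1832]
tcp_rot: [[-0.745, 0.003, 0.667], [-0.667, 0.034, -0.745], [-0.025, -0.999, -0.023]]
wrist_force: [1.4, -0.3, -0.3]
opening: 0.0004
```

```bash
python3 -c "
from h import *
rel()
s=snapshot('top'); i=s['img'][185:310,230:395]
a=cv2.resize(i,None,fx=3.0,fy=3.0,interpolation=cv2.INTER_CUBIC)
s=snapshot('scene'); i=s['img'][180:300,265:400]
b=cv2.resize(i,(300,267),interpolation=cv2.INTER_CUBIC)
b=np.pad(b,((0,a.shape[0]-267),(0,0),(0,0)))
cv2.imwrite('pics/c7.png',np.hstack([a,b]))"
```

```text
t 9.43 p [ 0.5297 -0.0444  0.1832] tool-x radial-frame: x 0.1104 z 0.0501 baraz -31.975027771594824 q [-16.  19.  24. 110. -12.  54. -35.] F [ 1.4 -0.3 -0.3]
```

View pics/c7.png

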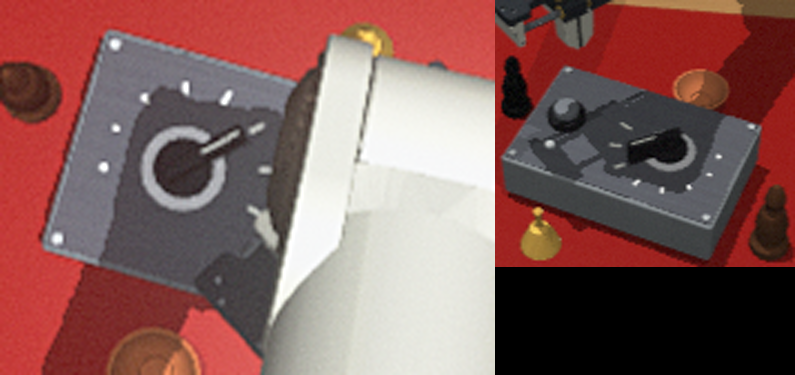

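The pointer is on the fifth bar, at (262,127) in the left half of the picture, so position 5 is confirmed. Nothing else has moved. Next is the start button.

Request:
jog_arm --steps '[[[0,0,0.0186,0,0],[0,0.03,0,0,0],[0,0.03,0,0,0],[0,0.01,0,0,0],[0,0,0,0,0],[0,0,0,0,0]]]'

```text
t: 10.28
ee_pos: [0.5534, -0.0596, 0.112]
tcp_rot: [[-0.743, 0.01, 0.669], [-0.669, 0.029, -0.743], [-0.027, -1.0, -0.015]]
wrist_force: [-1.0, 0.4, 0.3]
opening: 0.0003
```

```bash
cat >> h.py <<'E'
def tgt(x,y):
    o=bot.get_obs(); R=np.array(o['tcp_rot']); p=np.array(o['ee_pos']); print(p.round(4),'F',np.round(o['wrist_force'],1),'shift',(R.T@[x-p[0],y-p[1],0]).round(4))
E
python3 -c "
from h import *
tgt(.542,-.0584)
s=snapshot('scene'); i=s['img'][180:300,240:400]
cv2.imwrite('pics/c8.png',cv2.resize(i,None,fx=4.5,fy=4.5,interpolation=cv2.INTER_CUBIC))"
```

```text
[ 0.5534 -0.0596  0.112 ] F [-1.   0.4  0.3] shift [ 0.0077 -0.0001 -0.0085]
```

View pics/c8.png

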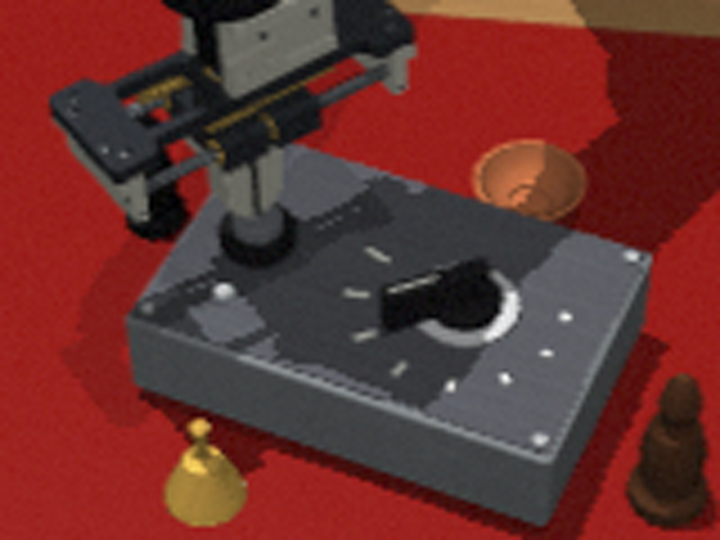

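Request:
jog_arm --steps '[[[0.0077,0,-0.0085,0,0],[0,0.008,0,0,0],[0,0.004,0,0,0],[0,0,0,0,0],[0,0,0,0,0]]]'

```text
t: 10.95
ee_pos: [0.5423, -0.0577, 0.1012]
tcp_rot: [[-0.742, 0.014, 0.67], [-0.669, 0.03, -0.742], [-0.03, -0.999, -0.013]]
wrist_force: [0.0, -0.8, 0.4]
opening: 0.0002
```

```bash
python3 -c "
from h import *
tgt(.542,-.0584)"
```

```text
[ 0.5423 -0.0577  0.1012] F [ 0.  -0.8  0.4] shift [ 0.0007 -0.      0.0004]
```

Request:
jog_arm --steps '[[[0,0.005,0,0,0],[0,0.004,0,0,0],[0,0,0,0,0]]]'

```text
t: 11.32
ee_pos: [0.5428, -0.0574, 0.0917]
tcp_rot: [[-0.742, 0.014, 0.67], [-0.669, 0.03, -0.742], [-0.03, -0.999, -0.013]]
wrist_force: [-0.5, 0.4, 2.0]
opening: 0.0008
```

Request:
jog_arm --steps '[[[0,0.003,0,0,0],[0,0,0,0,0]]]'

```text
t: 11.58
ee_pos: [0.543, -0.0575, 0.0888]
tcp_rot: [[-0.743, 0.014, 0.67], [-0.669, 0.03, -0.743], [-0.031, -0.999, -0.013]]
wrist_force: [-0.9, 0.7, 2.8]
opening: 0.0004
```

Request:
jog_arm --steps '[[[0,0.003,0,0,0],[0,0,0,0,0]]]'

```text
t: 11.82
ee_pos: [0.5431, -0.0575, 0.0865]
tcp_rot: [[-0.743, 0.014, 0.67], [-0.669, 0.03, -0.743], [-0.031, -0.999, -0.013]]
wrist_force: [-1.9, 0.8, 5.3]
opening: 0.0003
```

Request:
jog_arm --steps '[[[0,0.003,0,0,0],[0,0.002,0,0,0]]]'

```text
t: 12.08
ee_pos: [0.5432, -0.0575, 0.0859]
tcp_rot: [[-0.743, 0.014, 0.669], [-0.669, 0.033, -0.743], [-0.033, -0.999, -0.015]]
wrist_force: [-9.0, 0.9, 26.1]
opening: 0.0004
```

Request:
jog_arm --steps '[[[0,0.003,0,0,0],[0,0.003,0,0,0]]]'

```text
t: 12.32
ee_pos: [0.5433, -0.0575, 0.0857]
tcp_rot: [[-0.743, 0.015, 0.669], [-0.668, 0.037, -0.743], [-0.036, -0.999, -0.017]]
wrist_force: [-11.9, 0.5, 32.4]
opening: 0.0002
```

The stop is stiff, with about 6 mm of travel from the contact at 0.092, and the button takes about 4 N. I'll release it and retract.

```bash
python3 -c "
from h import *
snap('scene','sp.png')"
```

Request:
jog_arm --steps '[[[0,-0.006,0,0,0],[0,-0.02,0,0,0],[0,-0.04,0,0,0],[0,-0.05,0,0,0],[0.05,0,0,0,0],[0.05,0,0,0,0],[0,0,0,0,0],[0,0,0,0,0]]]'

```text
t: 13.38
ee_pos: [0.4668, -0.1295, 0.2017]
tcp_rot: [[-0.742, 0.019, 0.67], [-0.669, 0.037, -0.742], [-0.038, -0.999, -0.015]]
wrist_force: [0.9, -0.3, 0.1]
opening: 0.0002
```

```bash
python3 -c "
from h import *
rel()
f=lambda i:cv2.resize(i[180:300,260:400],None,fx=2.8,fy=2.8,interpolation=cv2.INTER_CUBIC)
a=f(cv2.imread('pics/sp.png')); b=f(snapshot('scene')['img'])
cv2.imwrite('pics/c9.png',np.hstack([a,b]))"
```

```text
t 13.38 p [ 0.4668 -0.1295  0.2017] tool-x radial-frame: x 0.2141 z 0.0707 baraz -31.7576647059888 q [-10.  12.  27. 115. -10.  54. -25.] F [ 0.9 -0.3  0.1]
```

View pics/c9.png

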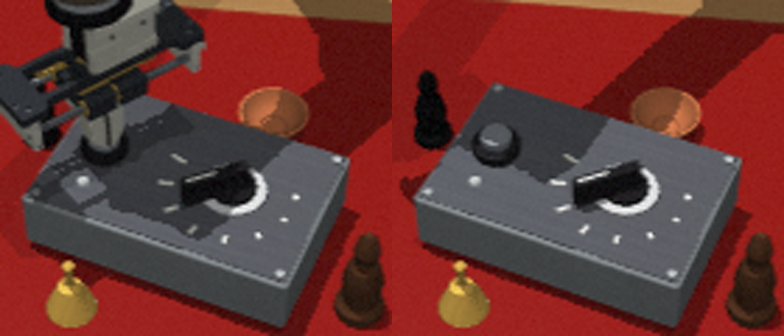

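The selector is still at 5, and the button is out again with the figures in place. One more check: was the stop the button's end of travel, or the housing rim? I'll overlay predicted circles on the first picture.

Run:
```python
from h import *
s=snapshot('scene'); 
i=cv2.imread('pics/scene0.png')[210:255,270:325]; k=14
a=cv2.resize(i,None,fx=k,fy=k,interpolation=cv2.INTER_CUBIC)
c=np.array([.5425,-.0584]); t=np.linspace(0,2*np.pi,60)
for r,z,col in((.015,.092,(0,255,0)),(.015,.086,(0,255,255)),(.022,.086,(255,0,255)),(.022,.080,(255,128,0)),(.022,.07,(0,0,255))):
    P=np.c_[c[0]+r*np.cos(t),c[1]+r*np.sin(t),t*0+z]
    p=((w2p(s,P)-[270,210]+.5)*k).astype(np.int32); cv2.polylines(a,[p],True,col,1)
b=cv2.resize(cv2.resize(i,None,fx=k,fy=k,interpolation=cv2.INTER_CUBIC)[:,:],None,fx=.45,fy=.45)
cv2.imwrite('pics/c10.png',cv2.resize(a,(770,630))[:600])
```

```text
(no output)
```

View pics/c10.png

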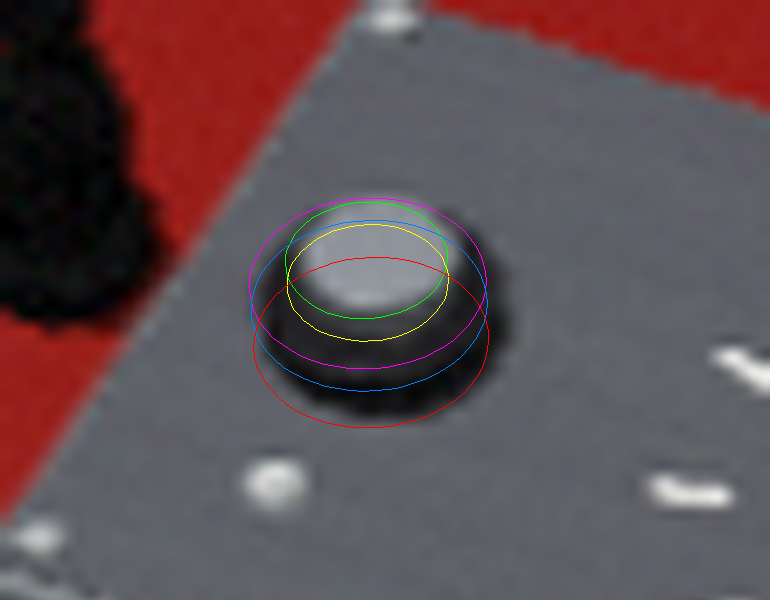

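```bash
python3 -c "
from h import *
rel(); bot.close_job()"
```

```text
t 13.47 p [ 0.4669 -0.1295  0.2015] tool-x radial-frame: x 0.2141 z 0.0705 baraz -31.708890220777235 q [-10.  12.  27. 115. -10.  54. -25.] F [-0.5 -0.2 -0.3]
the job is handed in; nothing more can be done
```

The selector is at position 5, the start button has been pressed and let go, and I handed the job in at 13.5 s with the arm clear of everything.

- **Selector:** it started at position 1. I pushed it round with the closed fingertips, without gripping it, and stopped just past the last crest so it ran on into 5 by itself. Pictures after the push and after the button press both show the pointer on the fifth bar.
- **Start button:** contact came at about z = 0.092 m and a stiff stop at about 0.086 m. That matches the 6 mm travel. The peak push was about 32 N vertically, around 35 N in total. The last picture shows the button out again.
- **Other goods:** the bell, clay lamp and both figures stand where they did. I did not look again at the jar, tag blank or handpiece, but the arm did not go near them.

**Less certain:** "fully in" rests on the height and force readings. The indicator lamp did not visibly light. My picture overlay could not fully rule out the fingertips reaching the housing rim at the same height, though its button-top height agreed with the contact height to about 1–2 mm.

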